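Latch the bindery tool cupboard

ROBOT

A 6-joint arm with a two-finger parallel gripper is mounted at the origin on the work surface. World frame = base frame: x ahead of the robot, y to its left, z up, the work surface at z = 0. Lengths are in m, angles in degrees, forces in N, time in s.
With the tool pointing down it reaches from about 0.375 to 0.9 m from the base axis. Payload 3.1 kg.
Tool frame: the origin (TCP) lies between the finger pads; the fingertips stand 11 mm ahead of it and the grasp point (between the pads) lies 8 mm behind it; x points along the fingers, y is the direction in which the jaws open and shut, and the axes are right-handed (so a half turn about x gives the same grasp; the last joint's range is limited). The gripper opens to 87 mm and grips with 3 to 60 N. Pads are 19 mm wide; open, the fingers measure 117 mm over their backs; the gripper's body (75 mm by 190 mm) begins 51 mm behind the grasp point.
Start: joints at [-75.029, 30.224, 82.088, -0, 67.689, -10.227], TCP at [0.266, -0.565, 0.234] pointing down, gripper open.
Joint ranges: [-176.69, 176.69], [-43.24, 126.21], [12.49, 139.97], [-82, 262], [0, 151.66], [-163.58, 163.58]. Speed limits (degrees/s): [159.86, 159.86, 180, 180, 180, 180].

INTERFACE

Orientations are given as a 3x3 rotation matrix whose columns are the frame's x, y, z axes.
In Python, from rig import bot gives the robot as it stands.
- The arm moves only by the shell command python3 -m inch 'ROWS' [OPENING]. ROWS is a JSON object of lists of equal length, an entry for each row: "dp": the shift along the tool's x, y, z in mm, a list of three; "yaw": the turn about the tool's x in degrees. In form: {"dp": [[tx, ty, tz], ...], "yaw": [yaw, ...]}. A call has 1 to 20 rows; each row shifts and turns the commanded pose from where the row before left it, along the tool's axes as they then stand; what a row does not reach is not made up. A row lasts 1/12 s, in which the tool goes at most 41.7 mm and 7.16 degrees, less where a joint would pass 70% of its speed; a pose out of reach is approached as far as the arm can. A call is refused whole if a number of a shift passes 41.7 or a number of a turn 7.16, either way. A call with a gripper value outside its range is refused whole. OPENING is the finger opening in mm, from 0 to 87, set as the call begins (- or left out, the last holds). The fingers move at their own pace and stop on an object; the grip force is fixed at half the most. Time passes only in rows, so rows that do not move let the fingers close. It gives the time, the measured TCP pose, the force and the opening at its end, in the units of the state.
- bot.read_state(): the state, without advancing time (a new reading comes with each control period).
- bot.capture(name): name is "scene" or "top"; returns a dict with "color" (420x560x3 uint8, red, green, blue), "intrinsics" (3x3 intrinsics, pixels), "pose" (4x4, takes a point from camera to world coordinates). Camera axes: x right, y down, z forward; pixel columns grow to the right and rows downward; lengths in m; the calibration is good to about 2 mm. A picture is of the moment at which its call begins. There is no depth.
- bot.hand_in(): hands the job in, once; it reports no verdict.
The state is a dict: "time_s": time; "joint_positions": joint angles; "qvel": joint speeds; "tau": joint torques, N m; "position": TCP position; "tcp_rot": TCP orientation; "force": force on the tool from outside, world axes, zero at the start; "moment": the same for the moment, N m; "opening": opening from 0.0 (shut) to 1.0 (fully open).
Only numpy, scipy, OpenCV 4.12 (cv2) and the standard library are available. Lean on these libraries where they do the work, as an engineer would, in place of code of your own. Each camera call takes 0.05 s, during which the arm holds its last target.

TASK

The knife cupboard on the bench has been left ajar. Lift its drop-latch bar by the knob, swing the door home with the bar carried up over the lip of the catch, and let the bar drop fully down into the catch so that the door stays shut. The catch is only lightly screwed and not where it used to be: find it by feel and never press the bar on it with more than 10 N. Leave the other things on the bench where they are.

Things in the scene. Friction and masses are not known exactly. Their poses are not given: they have to be found in the camera images.
- cupboard: Fixed pale-wood tool cupboard, 220 mm deep, 310 wide, 228 high. Origin: centre of its underside; own z up; its front face is the plane x = -110 mm of its own frame, looking along its own -x. The door fills the front from y = -135 mm, where its vertical hinge line stands (at x = -110), to y = +105 mm (free edge). Beside the free edge sits the dark steel catch.
- slot_front (a point): Mark fixed on the cupboard (x -129, y 132, z 187 mm in its frame): middle of the slot of the catch if it were set fully forward. The catch is a steel U open upwards, y = 120 to 146 mm, slot 8 mm wide front to back (the bar is 6). It is held by screws in slots and was set by hand: the true U lies 0 to 10 mm farther in, along the cupboard's +x. Feel for it (or see it).
- lip_front (a point): Middle of the top edge of the catch's square front lip (the striker), if the catch were set fully forward; truly 0 to 10 mm farther in. Lip 5 mm thick, top at z = 189 mm, 12 mm above the underside of the resting bar. Behind the slot the catch's back wall stands tall (top z = 228 mm), so the raised bar, pushed in, meets it.
- door (a joint): Opening angle of the door, rad: 0 = flush with the frame; grows as the free edge swings out to the cupboard's own -x. An inset door: it shuts somewhat past flush, till the bar meets the catch, and reads 0.005 to -0.04 latched. It stays where left, but over the last 15 to 25 mm a damped spring buffer pushes it out, with 2 to 6 N at the knob when home; unlatched it springs ajar.
- latch: Dark steel latch bar 203 mm long, 20 high, 6 thick, on the door's face. Origin: on its pivot, mid-height, mid-thickness (door shut: x -128, y 0, z 187 mm in the cupboard's frame). Own y runs to its free end (+189 mm); own x is the pivot axis, pointing into the cupboard. Rises 0.22 rad to a stop, falls back level by its weight (2 N at the knob). Clears the lip from 0.105 rad.
- latch_knob (a point): Centre of the dark wooden knob at the bar's free end: a lying cylinder 22 mm across, 34 long, axis square to the door. It is 175 mm from the pivot along the bar, 34 mm in front of the bar's middle. Pinch it from above, fingers closing along the bar. It is fast to the bar, so a firm grip must tilt along. From level it rises at most 38 mm, needs at least 19; level, the bar runs into the lip.
- latch_seat (a point): Point in the middle of the bar's height and thickness, 132 mm from the pivot along the bar: the part that lies in the catch. Seated: z = 187 mm and x between -131 and -118 mm in the cupboard's frame, by where the catch was set.
- paste_jar: Loose glass jar with a white lid, 60 mm across, 75 mm high; origin under its centre. Leave alone.
- text_block: Loose cream book block, 100 x 75 x 26 mm, lying; origin under its centre. Leave alone.
- pencil_pot: Loose glass with pencils, 70 mm across, 90 mm high (pencils to 140 mm); origin under its centre. Leave alone.

How it is judged (in metres and radians):
On the way:
1. the door is brought home with the bar raised above the lip of the catch (x of latch_seat in the frame of cupboard above -0.132 m and z of latch_seat in the frame of cupboard above 0.197 m), for 0.1 s.
At the end, for the whole second after the job is handed in: The door is shut (under 0.02 rad) and the bar has dropped level into the slot behind the lip of the catch: its seat point lies below z = 191 mm (level is 187) and behind x = -137 mm in the cupboard's frame (missed, it springs out beyond -143); bar at rest and let go (x of latch_seat in the frame of cupboard above -0.137 m and z of latch_seat in the frame of cupboard below 0.191 m and value of joint door below 0.02 rad and linear speed of latch below 0.01 m/s); the robot touches nothing.
It fails at once if the latch bar is pressed against the catch with more than 10 N (contact force between latch and cupboard above 10 N).
It fails at once if the paste jar is moved by more than 15 mm (distance of paste_jar from where it was at the start of the episode above 0.015 m).
It fails at once if the book block is moved by more than 15 mm (distance of text_block from where it was at the start of the episode above 0.015 m).
It fails at once if the pencil pot is moved by more than 15 mm (distance of pencil_pot from where it was at the start of the episode above 0.015 m).
It also fails if it takes over 64 s, if anything falls off the work surface, if the arm or the gripper's body presses on something with over 40 N, if the wrist force passes 120 N, or if a joint passes its speed limit or range.

## Working session

There is one attempt and no reset: what is moved stays moved. The work goes in short steps, Python scripts to look and compute and a shell command to move; the robot and the scene stay as the last step left them, time stands still between calls to the robot, and variables do not carry over. Pictures are saved under pics/ and viewed, and the job is handed in when it is done.

```bash
ls; mkdir -p pics; python3 - <<'E'
from rig import bot
import cv2, numpy as np
s=bot.read_state(); print(s)
for n in("scene","top"):
    c=bot.capture(n); cv2.imwrite(f"pics/{n}0.png",c["color"][:,:,::-1]); print(n,np.round(c["intrinsics"],2).tolist(),np.round(c["pose"],4).tolist())
    np.savez(f"{n}_cal.npz",K=c["intrinsics"],T=c["pose"])
E
```

```text
pics
{'time_s': 0.0, 'joint_positions': array([-7.50301737e+01,  3.02795722e+01,  8.21575067e+01, -6.65626072e-04,
        6.76888215e+01, -1.02270694e+01]), 'qvel': array([ 0.05621991,  0.06448725,  0.0986338 ,  0.14469637,  0.04257629,
       -0.05792086]), 'tau': array([-3.10365449e-04, -4.40039563e+01, -1.76591080e+01,  6.35489845e-02,
        5.82904718e-02, -1.60587906e-04]), 'position': array([ 0.26591859, -0.5648129 ,  0.23255889]), 'tcp_rot': array([[-5.77987762e-04,  4.25733644e-01, -9.04848347e-01],
       [ 2.12002510e-03, -9.04845943e-01, -4.25733867e-01],
       [-9.99997586e-01, -2.16437017e-03, -3.79576128e-04]]), 'force': array([-0.39736461,  0.86018342, -0.37930211]), 'moment': array([-0.02602359, -0.00014315,  0.02292492]), 'opening': 1.001714340565335}
scene [[392.81, 0.0, 282.19], [0.0, 392.81, 209.77], [0.0, 0.0, 1.0]] [[0.4817, 0.7374, -0.4736, 0.9752], [0.8763, -0.4032, 0.2636, -0.2158], [0.0034, -0.542, -0.8404, 0.8622], [0.0, 0.0, 0.0, 1.0]]
top [[459.6, 0.0, 281.98], [0.0, 459.6, 207.27], [0.0, 0.0, 1.0]] [[-0.011, -0.9907, 0.1357, 0.4428], [-0.9998, 0.0132, 0.0156, -0.0191], [-0.0172, -0.1355, -0.9906, 1.1608], [0.0, 0.0, 0.0, 1.0]]
```

View pics/scene0.png

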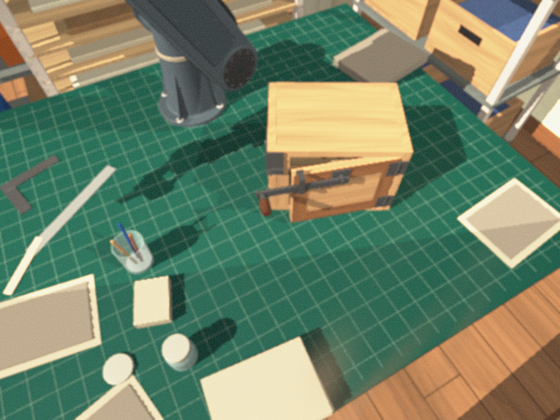

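View pics/top0.png

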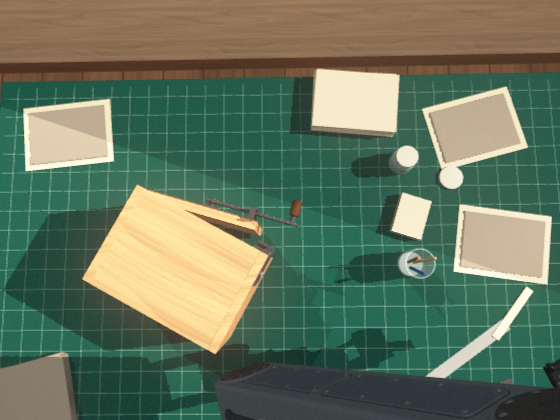

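```bash
python3 - <<'E'
import cv2
a=cv2.imread("pics/top0.png")[170:365,70:320]; cv2.imwrite("pics/topc.png",cv2.resize(a,None,fx=3,fy=3,interpolation=cv2.INTER_CUBIC))
a=cv2.imread("pics/scene0.png")[75:225,250:420]; cv2.imwrite("pics/scenec.png",cv2.resize(a,None,fx=4,fy=4,interpolation=cv2.INTER_CUBIC)[:600])
E
```

```text
(no output)
```

View pics/topc.png

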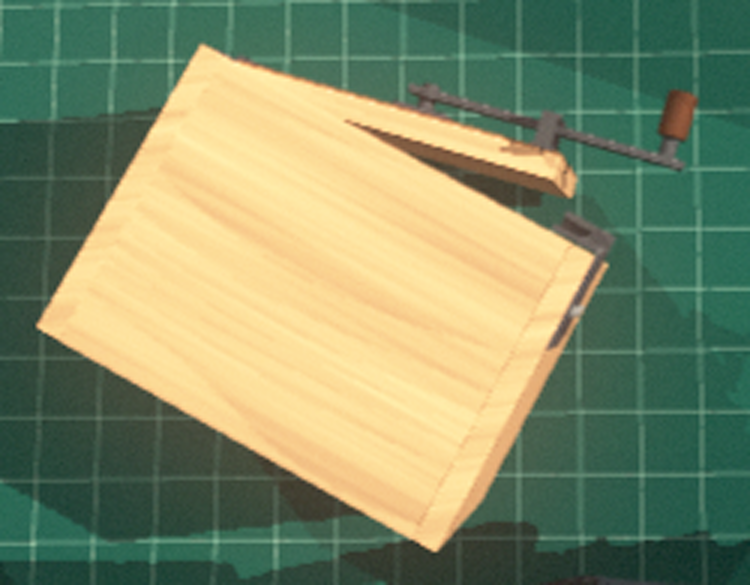

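View pics/scenec.png

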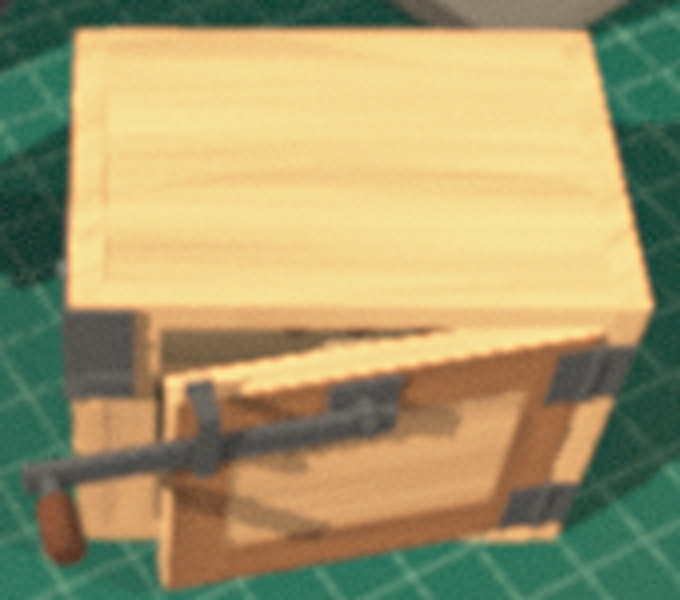

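```bash
cat > h.py <<'E'
import numpy as np, cv2
from scipy.optimize import least_squares
cal={n:(np.load(f"{n}_cal.npz")["K"],np.load(f"{n}_cal.npz")["T"]) for n in("scene","top")}
def proj(n,P):
    K,T=cal[n]; Ti=np.linalg.inv(T); p=(np.atleast_2d(P)@Ti[:3,:3].T+Ti[:3,3])@K.T; return p[:,:2]/p[:,2:]
def c2w(c,P):
    x,y,t=c[:3]; R=np.array([[np.cos(t),-np.sin(t),0],[np.sin(t),np.cos(t),0],[0,0,1]]); return np.atleast_2d(P)@R.T+[x,y,0]
def door(P,q,l=0):
    # P in cupboard frame door shut ; latch rotation l about x at pivot ; then door open q about hinge (-.110,-.135)
    P=np.atleast_2d(P).astype(float).copy()
    pv=np.array([-.128,0,.187]); d=P-pv
    P=pv+np.c_[d[:,0],d[:,1]*np.cos(l)-d[:,2]*np.sin(l),d[:,1]*np.sin(l)+d[:,2]*np.cos(l)]
    h=np.array([-.110,-.135,0]); d=P-h
    # opening moves +y toward -x : rotation by +q about z
    return h+np.c_[d[:,0]*np.cos(q)-d[:,1]*np.sin(q),d[:,0]*np.sin(q)+d[:,1]*np.cos(q),d[:,2]]
KNOB=np.array([-.162,.175,.187])
E
cat > fit.py <<'E'
from h import *
box=np.array([[-.11,-.155,.228],[.11,-.155,.228],[.11,.155,.228],[-.11,.155,.228]])
top=np.array([[137,185],[82.7,279],[215,353.3]])
sc=np.array([[413,151.3],[397.5,82.5],[269.5,82],[266.3,152]])
tk=np.array([[296.3,208.3]]);sk=np.array([[265.5,206.5]])
tp=np.array([[297,225]]); sp=np.array([[257,195]]) # bar end
def res(p):
    c=p[:3];q=p[3];l=p[4]
    r=[proj("top",c2w(c,box[:3]))-top,proj("scene",c2w(c,box))-sc]
    k=c2w(c,door(KNOB,q,l)); r+=[proj("top",k)-tk,proj("scene",k)-sk]
    return np.concatenate([x.ravel() for x in r])
b=min((least_squares(res,[.4,.2,t,.3,0]) for t in(-4,-3,-2,-1,0,1,2)),key=lambda s:s.cost)
print(b.x,b.cost,np.round(b.fun,1)); np.save("fit.npy",b.x)
c=b.x[:3];q=b.x[3]
print("knob",c2w(c,door(KNOB,q)),"knob shut",c2w(c,door(KNOB,0)))
for n,f,o in(("top",3,(70,170)),("scene",4,(250,75))):
    im=cv2.imread(f"pics/{n}0.png");im=im[o[1]:o[1]+195,o[0]:o[0]+250] if n=="top" else im[75:225,250:420]
    im=cv2.resize(im,None,fx=f,fy=f,interpolation=cv2.INTER_CUBIC)
    def dr(P,col,close=True):
        p=(proj(n,c2w(c,P))-o+.5)*f
        cv2.polylines(im,[np.int32(np.round(p))],close,col,1)
    dr(box,(0,0,255)); dr(box*[1,1,0],(255,0,0))
    dr(door([[-.128,0,.187],[-.128,.189,.187]],q),(0,255,255))
    dr(door([[-.145,.175,.187],[-.179,.175,.187]],q),(255,255,0))
    for off in(0,.005,.01):
        dr([[-.129+off-.004,.120,.189],[-.129+off-.004,.146,.189],[-.129+off+.004,.146,.189],[-.129+off+.004,.12,.189]],(0,int(off*2e4),255))
    cv2.imwrite(f"pics/{n}_ov.png",im[:600])
E
python3 fit.py
```

```text
[0.45175617 0.213744   2.63910853 0.20953344 0.02527209] 4.09170873379017 [-0.4 -0.8 -1.3 -0.2 -0.1  0.8 -0.4  0.7 -1.2  0.6 -0.8  0.8  0.4 -0.3
 -0.7 -0.2 -0.6  0.1]
knob [[ 0.57343877 -0.03272917  0.187     ]] knob shut [[ 0.50945045 -0.01764392  0.187     ]]
```

View pics/top_ov.png

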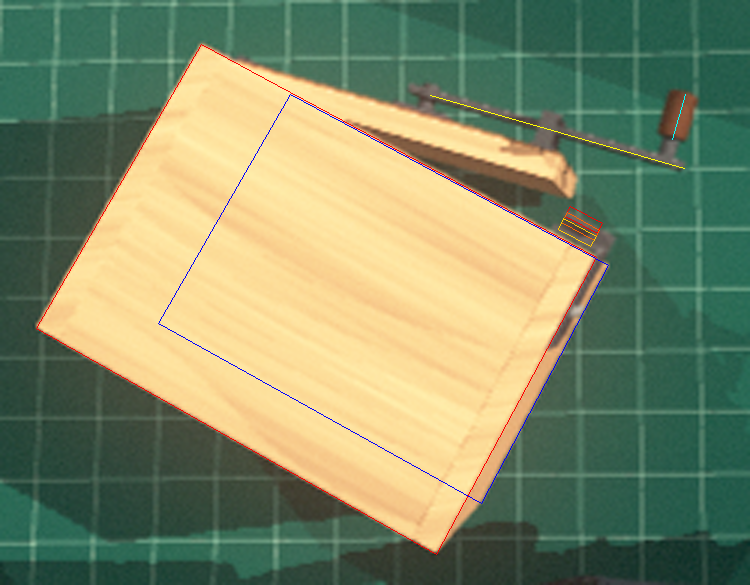

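View pics/scene_ov.png

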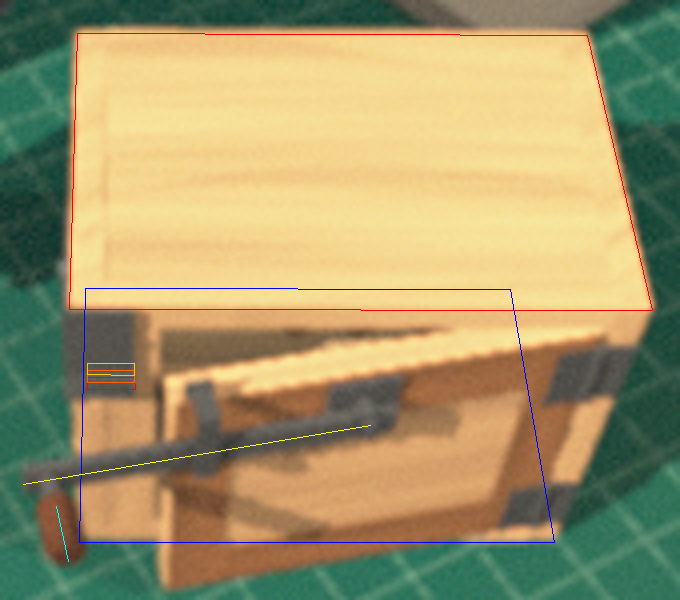

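```bash
python3 - <<'E'
from h import *
p=np.load("fit.npy");c=p[:3]
for n,o,w in(("top",(245,225),(45,35)),("scene",(258,145),(40,45))):
    f=14
    im=cv2.imread(f"pics/{n}0.png")[o[1]:o[1]+w[1],o[0]:o[0]+w[0]]
    im=cv2.resize(im,None,fx=f,fy=f,interpolation=cv2.INTER_CUBIC)
    im2=im.copy()
    for off,col in((0,(0,0,255)),(.005,(0,255,0)),(.01,(255,0,0))):
        # lip top front edge, lip back edge(slot front), slot back at z=.228
        for x,z in((-.138,.189),(-.125,.228)):
            q=(proj(n,c2w(c,[[x+off,.12,z],[x+off,.146,z]]))-o+.5)*f
            cv2.line(im2,*[tuple(int(v) for v in r) for r in q],col,1)
    cv2.imwrite(f"pics/{n}_catch.png",np.hstack([im,im2])[:600] if n=="x" else im2[:600]); cv2.imwrite(f"pics/{n}_catch_raw.png",im[:600])
E
```

```text
(no output)
```

View pics/top_catch.png

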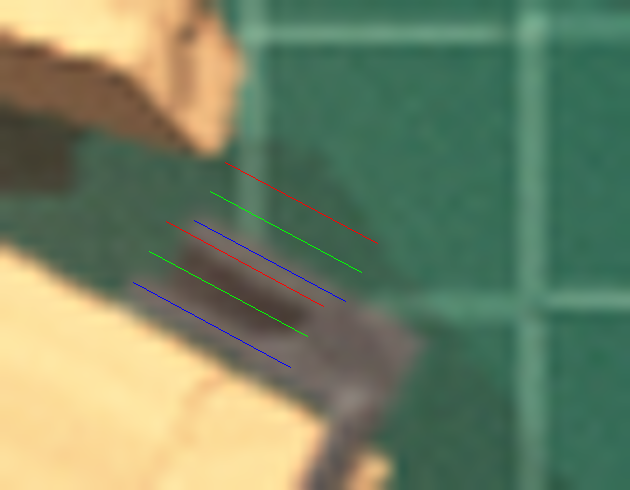

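View pics/scene_catch.png

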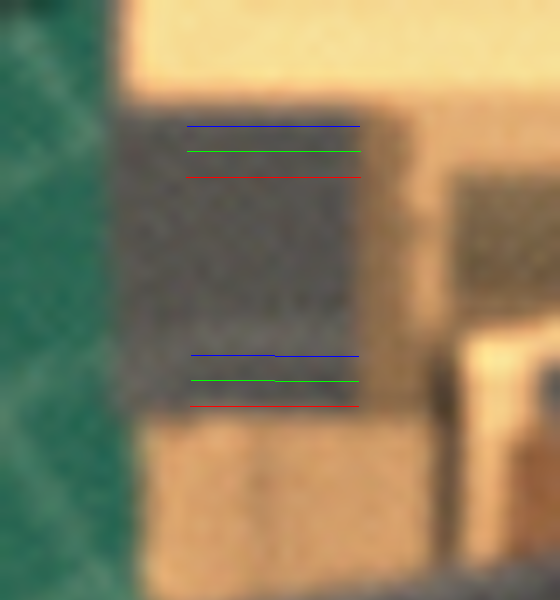

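View pics/top_catch_raw.png

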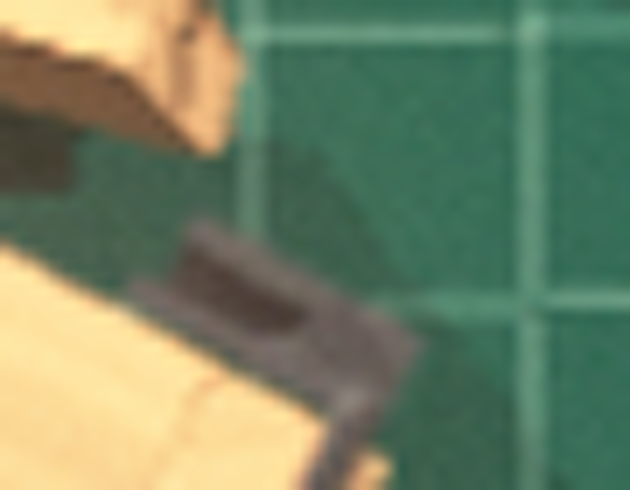

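```bash
python3 -m inch '{"dp":[[-20,0,0],[-20,0,0],[-20,0,0],[-20,0,0],[-20,0,0],[-10,0,0],[0,0,0]],"yaw":[7,7,7,7,7,7,0]}' 60
cat >> h.py <<'E'
def togo(target,ang_bar):
    from rig import bot
    s=bot.read_state(); R=s["tcp_rot"]; d=R.T@(np.array(target)-s["position"])*1000
    a=np.degrees(np.arctan2(R[1,1],R[0,1])); 
    print("t",s["time_s"],"pos",np.round(s["position"],4),"yaw ang",round(a,2),"F",np.round(s["force"],2),"M",np.round(s["moment"],2))
    print("dp tool mm",np.round(d,1),"yaw cmd",round(a-ang_bar,2)," open",s["opening"]*87)
E
python3 - <<'E'
from h import *
p=np.load("fit.npy");c=p[:3];q=p[3]
k=c2w(c,door(KNOB,q))[0]; print(k)
togo(k+[0,0,.11],np.degrees(np.arctan2(np.cos(c[2]+q),-np.sin(c[2]+q))))
E
```

```text
time_s: 0.68
position: [0.2665, -0.5667, 0.3463]
tcp_rot: [[0.001, -0.291, -0.957], [-0.005, -0.957, 0.291], [-1.0, 0.005, -0.003]]
force: [-0.7, 0.2, 0.1]
opening: 0.699
[ 0.57343877 -0.03272917  0.187     ]
t 0.6833 pos [ 0.2665 -0.5667  0.3463] yaw ang -106.92 F [-0.66  0.2   0.06] M [ 0.02 -0.    0.03]
dp tool mm [  46.9 -600.4 -138.1] yaw cmd -0.13  open 60.82148876602235
```

```bash
python3 -m inch '{"dp":[[0,-15,-3],[0,-33,-8],[0,-33,-8],[0,-33,-8],[0,-33,-8],[0,-33,-8],[0,-33,-8],[0,-33,-8],[0,-33,-8],[0,-33,-8],[0,-33,-8],[0,-33,-8],[0,-33,-8],[0,-33,-8],[0,-33,-8],[0,-33,-8],[0,-33,-8],[0,-33,-7],[0,-24,0],[0,0,0]],"yaw":[0,0,0,0,0,0,0,0,0,0,0,0,0,0,0,0,0,0,0,0]}'
cat > st.py <<'E'
from h import *
import sys
p=np.load("fit.npy");c=p[:3];q=p[3]
if len(sys.argv)>2: q=float(sys.argv[2])
l=float(sys.argv[3]) if len(sys.argv)>3 else 0
k=c2w(c,door(KNOB,q,l))[0]
togo(k+[0,0,float(sys.argv[1])],np.degrees(np.arctan2(np.cos(c[2]+q),-np.sin(c[2]+q))))
E
python3 st.py 0.11; python3 - <<'E'
from rig import bot
import cv2
for n in("scene","top"):
    c=bot.capture(n)["color"][:,:,::-1]
    a=c[75:235,200:420] if n=="scene" else c[150:350,150:380]
    cv2.imwrite(f"pics/{n}1.png",cv2.resize(a,None,fx=3,fy=3,interpolation=cv2.INTER_CUBIC)[:600])
E
```

```text
time_s: 2.35
position: [0.571, -0.0253, 0.3414]
tcp_rot: [[-0.004, -0.281, -0.96], [0.004, -0.96, 0.281], [-1.0, -0.003, 0.005]]
force: [-0.0, 0.0, -0.1]
opening: 0.688
t 2.35 pos [ 0.571  -0.0253  0.3414] yaw ang -106.31 F [-0.04  0.03 -0.06] M [0.04 0.01 0.03]
dp tool mm [44.4  6.6 -4.6] yaw cmd 0.47  open 59.88284586478729
```

View pics/scene1.png

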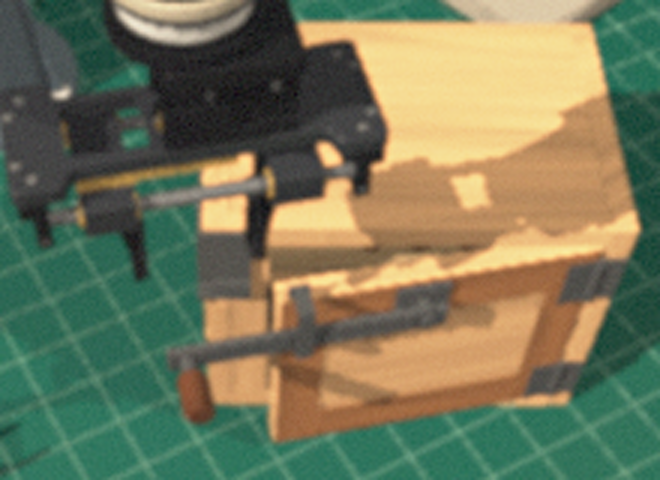

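View pics/top1.png

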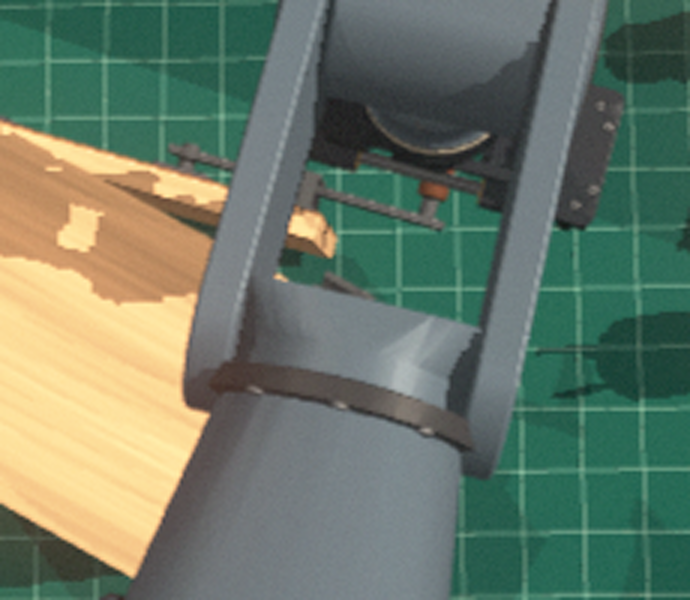

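```bash
python3 -m inch '{"dp":[[10,3.3,-2.3],[15,3.3,-2.3],[15,0,0],[15,0,0],[15,0,0],[15,0,0],[15,0,0],[15,0,0],[10,0,0],[8,0,0],[0,0,0],[0,0,0]],"yaw":[0.5,0,0,0,0,0,0,0,0,0,0,0]}'
python3 st.py 0.0; python3 - <<'E'
from rig import bot
import cv2
for n in("scene","top"):
    c=bot.capture(n)["color"][:,:,::-1]
    a=c[75:235,200:420] if n=="scene" else c[150:350,150:380]
    cv2.imwrite(f"pics/{n}2.png",cv2.resize(a,None,fx=3,fy=3,interpolation=cv2.INTER_CUBIC)[:600])
E
```

```text
time_s: 3.45
position: [0.5739, -0.0392, 0.2102]
tcp_rot: [[-0.001, -0.298, -0.955], [0.0, -0.955, 0.298], [-1.0, 0.0, 0.001]]
force: [0.3, 0.8, -0.7]
opening: 0.689
t 3.45 pos [ 0.5739 -0.0392  0.2102] yaw ang -107.34 F [ 0.27  0.76 -0.67] M [ 0.1  -0.    0.01]
dp tool mm [23.2 -6.   2.3] yaw cmd -0.56  open 59.976933911528874
```

View pics/scene2.png

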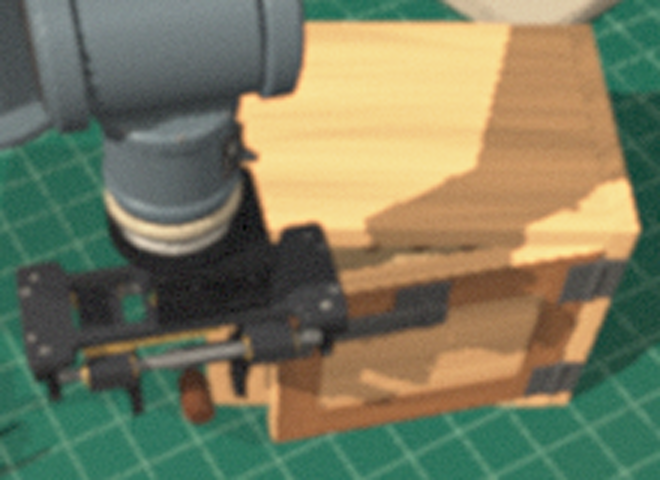

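View pics/top2.png

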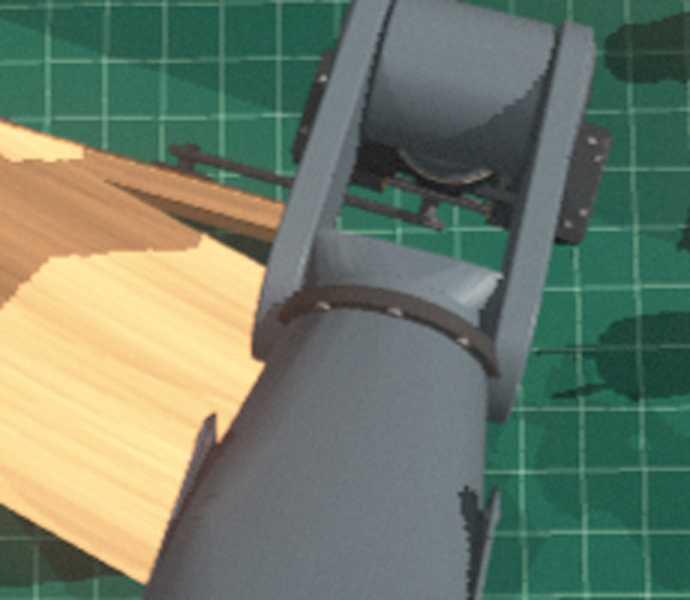

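```bash
python3 -m inch '{"dp":[[0,-3,1],[0,-3,1],[8,0,0],[8,0,0],[6,0,0],[4,0,0],[0,0,0],[0,0,0]],"yaw":[-0.5,0,0,0,0,0,0,0]}'
python3 st.py 0.0
```

```text
time_s: 4.22
position: [0.5737, -0.0323, 0.1839]
tcp_rot: [[-0.001, -0.289, -0.957], [0.0, -0.957, 0.289], [-1.0, 0.0, 0.001]]
force: [-0.4, -0.2, 0.1]
opening: 0.688
t 4.2167 pos [ 0.5737 -0.0323  0.1839] yaw ang -106.8 F [-0.41 -0.23  0.06] M [0.09 0.08 0.03]
dp tool mm [-3.1  0.5  0.2] yaw cmd -0.02  open 59.860326001649376
```

```bash
python3 -m inch '{"dp":[[0,0,0],[0,0,0],[0,0,0],[0,0,0],[0,0,0],[0,0,0],[0,0,0],[0,0,0]],"yaw":[0,0,0,0,0,0,0,0]}' 15
python3 st.py 0.0;  python3 - <<'E'
from rig import bot
import cv2
for n in("scene",):
    c=bot.capture(n)["color"][:,:,::-1]
    a=c[75:235,200:420] if n=="scene" else c[150:350,150:380]
    cv2.imwrite(f"pics/{n}3.png",cv2.resize(a,None,fx=3,fy=3,interpolation=cv2.INTER_CUBIC)[:600])
E
```

```text
time_s: 4.88
position: [0.574, -0.0327, 0.1847]
tcp_rot: [[0.0, -0.289, -0.957], [-0.001, -0.957, 0.289], [-1.0, 0.001, -0.0]]
force: [-0.2, -0.4, 0.6]
opening: 0.244
t 4.8833 pos [ 0.574  -0.0327  0.1847] yaw ang -106.79 F [-0.22 -0.45  0.65] M [-0.15  0.1   0.03]
dp tool mm [-2.3  0.2  0.5] yaw cmd -0.0  open 21.233952553070715
```

View pics/scene3.png

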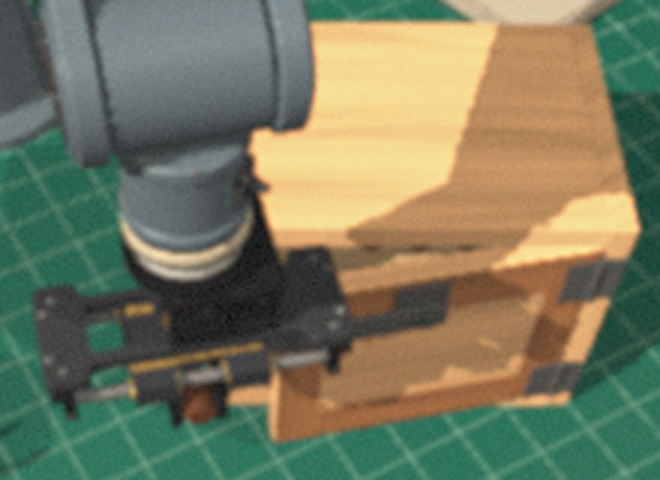

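```bash
python3 -m inch '{"dp":[[-2,0,0],[-2,0,0],[-2,0,0],[-2,0,0],[-2,-0.2,0],[0,0,0]],"yaw":[0,0,0,0,0,0]}'
python3 st.py 0.0
```

```text
time_s: 5.43
position: [0.5741, -0.0323, 0.1948]
tcp_rot: [[0.0, -0.289, -0.957], [-0.001, -0.957, 0.289], [-1.0, 0.001, -0.0]]
force: [0.6, -1.8, -3.8]
opening: 0.238
t 5.4333 pos [ 0.5741 -0.0323  0.1948] yaw ang -106.78 F [ 0.56 -1.83 -3.81] M [-0.55  0.14  0.03]
dp tool mm [7.8 0.5 0.5] yaw cmd 0.0  open 20.675723816211267
```

```bash
python3 -m inch '{"dp":[[-3,-0.2,0],[-3,-0.3,0],[-3,-0.3,0],[-3,-0.4,0],[-3,-0.4,0],[-3,-0.4,0],[0,0,0],[0,0,0]],"yaw":[0,0,0,0,0,0,0,0]}'
python3 st.py 0.0;  python3 - <<'E'
from rig import bot
import cv2
for n in("scene",):
    c=bot.capture(n)["color"][:,:,::-1]
    a=c[75:235,200:420] if n=="scene" else c[150:350,150:380]
    cv2.imwrite(f"pics/{n}4.png",cv2.resize(a,None,fx=3,fy=3,interpolation=cv2.INTER_CUBIC)[:600])
E
```

```text
time_s: 6.1
position: [0.575, -0.0306, 0.2131]
tcp_rot: [[0.001, -0.289, -0.957], [-0.001, -0.957, 0.289], [-1.0, 0.001, -0.001]]
force: [-0.9, -4.3, -2.9]
opening: 0.243
t 6.1 pos [ 0.575  -0.0306  0.2131] yaw ang -106.79 F [-0.88 -4.3  -2.92] M [-0.94  0.17  0.05]
dp tool mm [26.1  2.4  0.9] yaw cmd -0.01  open 21.101955250075594
```

View pics/scene4.png

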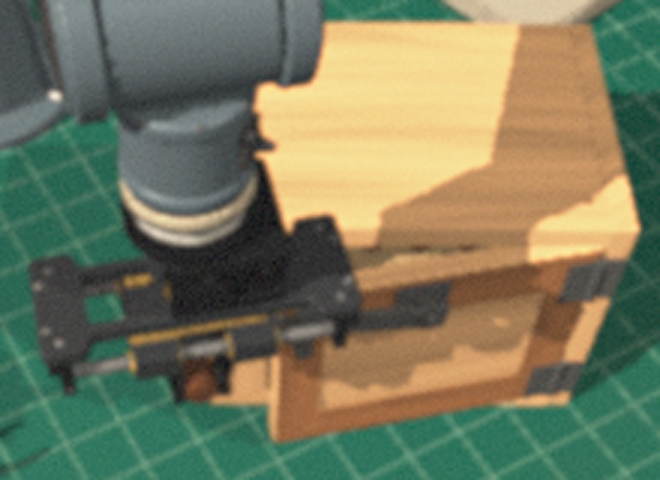

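```bash
python3 -m inch '{"dp":[[0,0.4,2.7],[0,0.9,5.4],[0,0.9,5.4],[0,0.9,5.4],[0,0.8,5.4],[0,0.9,5.4],[0,0.9,5.4],[0,0.4,2.7],[0,0,0]],"yaw":[0.5,1,1,1,1,1,1,0.5,0]}'
python3 st.py 0.026 0.0873 0.155
```

```text
time_s: 6.9
position: [0.5359, -0.0236, 0.2126]
tcp_rot: [[-0.002, -0.404, -0.915], [-0.001, -0.915, 0.404], [-1.0, 0.001, 0.001]]
force: [-1.2, -5.5, -2.2]
opening: 0.241
t 6.9 pos [ 0.5359 -0.0236  0.2126] yaw ang -113.84 F [-1.21 -5.47 -2.17] M [-1.21  0.28 -0.1 ]
dp tool mm [-27.4  -0.2  -0.6] yaw cmd -0.05  open 20.94748919393754
```

```bash
python3 -m inch '{"dp":[[0,1.2,2.7],[0,1,5.4],[0,1,5.4],[0,0.8,5.4],[0,0.4,2.7],[0,0,0],[0,0,0]],"yaw":[0.5,1,1,1,0.5,0,0]}'
python3 st.py -0.0015 0.0175 0.155
```

```text
time_s: 7.48
position: [0.5157, -0.0178, 0.2128]
tcp_rot: [[0.001, -0.467, -0.884], [-0.0, -0.884, 0.467], [-1.0, -0.0, -0.001]]
force: [0.8, -4.3, -3.1]
opening: 0.242
t 7.4833 pos [ 0.5157 -0.0178  0.2128] yaw ang -117.83 F [ 0.84 -4.27 -3.13] M [-0.96  0.02  0.03]
dp tool mm [ 0.3 -0.2  0.2] yaw cmd -0.04  open 21.03071726233408
```

```bash
cat >> h.py <<'E'
def tf():
    from rig import bot
    s=bot.read_state(); R=s["tcp_rot"]; print("t",round(s["time_s"],2),"Ftool xyz",np.round(R.T@s["force"],2))
E
echo 'tf()' >> st.py
python3 -m inch '{"dp":[[0,0.4,2.7],[0,0.4,2.7],[0,0,0],[0,0,0]],"yaw":[0.5,0.5,0,0]}'
python3 st.py -0.0015 0.0 0.155
python3 -m inch '{"dp":[[0,0.2,1.35],[0,0.2,1.35],[0,0,0],[0,0,0]],"yaw":[0.25,0.25,0,0]}'
python3 st.py -0.0015 -0.0087 0.155
```

```text
time_s: 7.82
position: [0.511, -0.0163, 0.2128]
tcp_rot: [[0.001, -0.482, -0.876], [-0.001, -0.876, 0.482], [-1.0, -0.0, -0.002]]
force: [1.2, -5.1, -3.4]
opening: 0.247
t 7.8167 pos [ 0.511  -0.0163  0.2128] yaw ang -118.82 F [ 1.17 -5.06 -3.36] M [-1.   -0.15 -0.08]
dp tool mm [ 0.3 -0.2  0.7] yaw cmd -0.03  open 21.52207293964447
t 7.82 Ftool xyz [ 3.36  3.87 -3.46]
time_s: 8.15
position: [0.5087, -0.0155, 0.2128]
tcp_rot: [[0.002, -0.49, -0.872], [-0.001, -0.872, 0.49], [-1.0, -0.0, -0.002]]
force: [1.4, -4.9, -3.1]
opening: 0.245
t 8.15 pos [ 0.5087 -0.0155  0.2128] yaw ang -119.31 F [ 1.37 -4.9  -3.15] M [-1.03 -0.14 -0.  ]
dp tool mm [ 0.3 -0.1  1. ] yaw cmd -0.02  open 21.27416119859598
t 8.15 Ftool xyz [ 3.16  3.6  -3.58]
```

```bash

python3 -m inch '{"dp":[[0,0.1,0.9],[0,0.1,0.9],[0,0.1,0.9],[0,0,0],[0,0,0]],"yaw":[0.17,0.17,0.16,0,0]}'
python3 st.py -0.0015 -0.0175 0.155|tail -2
python3 -m inch '{"dp":[[0,0.1,0.7],[0,0,0],[0,0,0]],"yaw":[0.12,0,0]}' |tail -2
python3 st.py -0.0015 -0.0197 0.155|tail -2
```

```text
time_s: 8.57
position: [0.5064, -0.0147, 0.2129]
tcp_rot: [[0.002, -0.497, -0.868], [-0.001, -0.868, 0.497], [-1.0, 0.0, -0.003]]
force: [2.4, -5.6, -3.4]
opening: 0.242
dp tool mm [ 0.4 -0.1  1.3] yaw cmd -0.01  open 21.086720785361532
t 8.57 Ftool xyz [ 3.43  3.69 -4.89]
force: [2.5, -5.6, -3.4]
opening: 0.243
dp tool mm [ 0.4 -0.   1.4] yaw cmd -0.0  open 21.160627981304273
t 8.82 Ftool xyz [ 3.44  3.6  -4.9 ]
```

```bash
for i in 1; do
python3 -m inch '{"dp":[[0,0.1,0.7],[0,0,0],[0,0,0]],"yaw":[0.13,0,0]}' >/dev/null
python3 st.py -0.0015 -0.0219 0.155|tail -2
python3 -m inch '{"dp":[[0,0.1,0.7],[0,0,0],[0,0,0]],"yaw":[0.12,0,0]}' >/dev/null
python3 st.py -0.0015 -0.0241 0.155|tail -2; done
```

```text
dp tool mm [ 0.4 -0.   1.5] yaw cmd -0.01  open 21.39792921672471
t 9.07 Ftool xyz [ 2.59  4.18 -4.84]
dp tool mm [ 0.5 -0.   1.5] yaw cmd -0.0  open 21.155894440339765
t 9.32 Ftool xyz [ 2.13  4.2  -4.45]
```

```bash

python3 -m inch '{"dp":[[0,0.1,0.7],[0,0,0],[0,0,0]],"yaw":[0.13,0,0]}' >/dev/null
python3 st.py -0.0015 -0.0264 0.155|tail -2
python3 -m inch '{"dp":[[0,0.1,0.7],[0,0,0],[0,0,0]],"yaw":[0.12,0,0]}' >/dev/null
python3 st.py -0.0015 -0.0286 0.155|tail -2
```

```text
dp tool mm [ 0.5 -0.   1.6] yaw cmd 0.0  open 21.160503895318975
t 9.57 Ftool xyz [ 3.03  5.27 -5.5 ]
dp tool mm [ 0.5 -0.   1.6] yaw cmd 0.01  open 21.44084623182355
t 9.82 Ftool xyz [ 3.44  4.86 -5.43]
```

```bash

python3 -m inch '{"dp":[[0,0.1,0.6],[0,0,0],[0,0,0]],"yaw":[0.11,0,0]}' >/dev/null
python3 st.py -0.0015 -0.0305 0.155|tail -2
python3 -m inch '{"dp":[[0,0.1,0.6],[0,0,0],[0,0,0]],"yaw":[0.11,0,0]}' >/dev/null
python3 st.py -0.0015 -0.0324 0.155|tail -2
```

```text
dp tool mm [ 0.5 -0.   1.7] yaw cmd 0.01  open 20.906856722891778
t 10.07 Ftool xyz [ 3.59  5.28 -5.5 ]
dp tool mm [0.5 0.  1.7] yaw cmd 0.01  open 21.325701196680438
t 10.32 Ftool xyz [ 2.71  5.27 -5.61]
```

```bash

python3 -m inch '{"dp":[[0,0.1,0.6],[0,0,0],[0,0,0]],"yaw":[0.11,0,0]}' >/dev/null
python3 st.py -0.0015 -0.0343 0.155|tail -2
```

```text
dp tool mm [0.5 0.  1.7] yaw cmd 0.01  open 21.155832900233445
t 10.57 Ftool xyz [ 2.81  3.29 -5.44]
```

```bash

python3 -m inch '{"dp":[[0,0.1,0.6],[0,0,0],[0,0,0]],"yaw":[0.11,0,0]}' >/dev/null
python3 st.py -0.0015 -0.0362 0.155|tail -2
```

```text
dp tool mm [0.6 0.1 2.1] yaw cmd 0.01  open 21.41627142357462
t 10.82 Ftool xyz [ 3.58  3.95 -7.03]
```

```bash

python3 -m inch '{"dp":[[0,0.1,0.6],[0,0,0],[0,0,0]],"yaw":[0.11,0,0]}' >/dev/null
python3 st.py -0.0015 -0.0381 0.155|tail -2
```

```text
dp tool mm [0.6 0.2 2.6] yaw cmd 0.02  open 21.11574912484636
t 11.07 Ftool xyz [ 4.42  4.28 -6.95]
```

```bash

python3 -m inch '{"dp":[[0,-0.1,-0.8],[0,-0.1,-0.8],[0,0,0],[0,0,0]],"yaw":[-0.15,-0.14,0,0]}' >/dev/null
python3 st.py -0.0015 -0.033 0.155
python3 -m inch '{"dp":[[1.5,0.2,0],[1.5,0.2,0],[1.5,0.2,0],[1.5,0.2,0],[0,0,0],[0,0,0]],"yaw":[0,0,0,0,0,0]}' >/dev/null
python3 st.py -0.0065 -0.033 0.123
```

```text
t 11.4 pos [ 0.5022 -0.0131  0.213 ] yaw ang -120.68 F [ 3.42 -6.01 -2.66] M [-1.23 -0.26  0.05]
dp tool mm [ 0.5 -0.   1.6] yaw cmd 0.0  open 21.10713301604459
t 11.4 Ftool xyz [ 2.68  3.43 -6.  ]
t 11.9 pos [ 0.5023 -0.0139  0.2076] yaw ang -120.7 F [ 2.27 -7.38  0.35] M [-0.79 -0.46  0.11]
dp tool mm [5.6 0.1 2.2] yaw cmd -0.02  open 21.162329100420177
t 11.9 Ftool xyz [-0.33  5.19 -5.72]
```

```bash

python3 -m inch '{"dp":[[0,0.1,0.5],[1,0.1,0],[1,0.1,0],[0,0,0],[0,0,0]],"yaw":[0.09,0,0,0,0]}' >/dev/null
python3 st.py 0 -0.0346 0.11
python3 -m inch '{"dp":[[1,0.1,0],[1,0.1,0],[0,0,0],[0,0,0]],"yaw":[0,0,0,0]}' >/dev/null
python3 st.py 0 -0.0346 0.10
```

```text
t 12.3167 pos [ 0.5019 -0.014   0.2056] yaw ang -120.79 F [ 2.2  -7.43 -0.27] M [-0.94 -0.37  0.11]
dp tool mm [-0.6  0.2  2.3] yaw cmd -0.01  open 21.15869768839503
t 12.32 Ftool xyz [ 0.3   5.26 -5.69]
t 12.65 pos [ 0.5018 -0.0142  0.2037] yaw ang -120.78 F [ 1.9  -6.41  0.75] M [-0.86 -0.36  0.07]
dp tool mm [-0.8  0.2  2.3] yaw cmd -0.01  open 21.163068390883783
t 12.65 Ftool xyz [-0.73  4.53 -4.92]
```

```bash

python3 -m inch '{"dp":[[1,0.1,0],[1,0.1,0],[0,0,0],[0,0,0]],"yaw":[0,0,0,0]}' >/dev/null
python3 st.py 0 -0.0346 0.09

```

```text
t 12.9833 pos [ 0.5017 -0.0143  0.2016] yaw ang -120.79 F [ 1.64 -5.64 -0.82] M [-0.88 -0.42  0.11]
dp tool mm [-1.1  0.2  2.3] yaw cmd -0.02  open 21.329677387552383
t 12.98 Ftool xyz [ 0.84  4.01 -4.29]
```

```bash

python3 -m inch '{"dp":[[1,0.1,0],[1,0.1,0],[0,0,0],[0,0,0]],"yaw":[0,0,0,0]}' >/dev/null
python3 st.py 0 -0.0346 0.08

```

```text
t 13.3167 pos [ 0.5016 -0.0144  0.1996] yaw ang -120.79 F [ 2.22 -8.17 -1.28] M [-0.93 -0.38  0.13]
dp tool mm [-1.4  0.1  2.3] yaw cmd -0.01  open 20.74231219603947
t 13.32 Ftool xyz [ 1.31  5.88 -6.08]
```

```bash

python3 -m inch '{"dp":[[1.3,0.1,0],[1.3,0.1,0],[1.4,0,0],[0,0,0],[0,0,0]],"yaw":[0,0,0,0,0]}' >/dev/null
python3 st.py 0 -0.0346 0.06
python3 -m inch '{"dp":[[1.3,0,0],[1.3,0,0],[1.4,0,0],[0,0,0],[0,0,0]],"yaw":[0,0,0,0,0]}' >/dev/null
python3 st.py 0 -0.0346 0.04

```

```text
t 13.7333 pos [ 0.5015 -0.0147  0.1956] yaw ang -120.79 F [ 2.2  -7.18 -0.15] M [-0.87 -0.36  0.05]
dp tool mm [-1.9  0.1  2.3] yaw cmd -0.01  open 20.907781857810637
t 13.73 Ftool xyz [ 0.18  5.04 -5.57]
t 14.15 pos [ 0.5013 -0.0148  0.1915] yaw ang -120.78 F [ 1.91 -8.19 -0.98] M [-1.   -0.43  0.14]
dp tool mm [-2.5  0.1  2.2] yaw cmd -0.01  open 21.06580429505001
t 14.15 Ftool xyz [ 1.    6.06 -5.83]
```

```bash

python3 -m inch '{"dp":[[1.3,0,0],[1.3,0,0],[1.4,0,0],[0,0,0],[0,0,0]],"yaw":[0,0,0,0,0]}' >/dev/null
python3 st.py 0 -0.0346 0.02
python3 -m inch '{"dp":[[1,0,0],[0.5,0,0],[0,0,0],[0,0,0]],"yaw":[0,0,0,0]}' >/dev/null
python3 st.py 0 -0.0346 0.01

```

```text
t 14.5667 pos [ 0.5013 -0.0149  0.1875] yaw ang -120.78 F [ 0.52 -8.72 -0.27] M [-1.03 -0.38  0.11]
dp tool mm [-3.   0.1  2.3] yaw cmd -0.01  open 21.10114951313093
t 14.57 Ftool xyz [ 0.3   7.23 -4.91]
t 14.9 pos [ 0.5014 -0.0149  0.1861] yaw ang -120.77 F [ 1.58 -9.2  -0.65] M [-1.02 -0.36  0.12]
dp tool mm [-2.7  0.2  2.3] yaw cmd -0.0  open 20.987155088955664
t 14.9 Ftool xyz [ 0.67  7.09 -6.06]
```

```bash

python3 -m inch '{"dp":[[0.5,0.5,-0.4],[0.5,0.5,-0.4],[0,0,-0.3],[0,0,0],[0,0,0]],"yaw":[0,0,0,0,0]}' >/dev/null
python3 st.py 0 -0.0346 0.0
python3 -m inch '{"dp":[[0,0.3,-0.4],[0,0.3,-0.4],[0,0,-0.3],[0,0,0],[0,0,0]],"yaw":[0,0,0,0,0]}' >/dev/null
python3 st.py 0 -0.0346 0.0

```

```text
t 15.3167 pos [ 0.5014 -0.015   0.1848] yaw ang -120.81 F [ 3.64 -2.64  1.73] M [-0.24 -0.71  0.14]
dp tool mm [-2.2  0.1  2.4] yaw cmd -0.03  open 21.426276555485163
t 15.32 Ftool xyz [-1.71  0.4  -4.49]
t 15.7333 pos [ 0.5016 -0.0152  0.1847] yaw ang -120.81 F [4.69 1.28 5.35] M [ 0.72 -0.97  0.07]
dp tool mm [-2.3  0.   2.7] yaw cmd -0.04  open 21.099255622305606
t 15.73 Ftool xyz [-5.34 -3.52 -3.38]
```

```bash

python3 -m inch '{"dp":[[-0.6,-0.3,-0.4],[0,0,-0.4],[0,0,0],[0,0,0]],"yaw":[0,0,0,0]}' >/dev/null
python3 st.py 0 -0.0346 0.0
python3 - <<'E'
from rig import bot
import cv2
for n in("scene","top"):
    c=bot.capture(n)["color"][:,:,::-1]
    a=c[75:235,200:420] if n=="scene" else c[150:350,150:380]
    cv2.imwrite(f"pics/{n}5.png",cv2.resize(a,None,fx=3,fy=3,interpolation=cv2.INTER_CUBIC)[:600])
E
```

```text
t 16.0667 pos [ 0.5016 -0.0152  0.1848] yaw ang -120.81 F [4.78 2.48 3.56] M [ 0.86 -0.91  0.14]
dp tool mm [-2.2  0.   2.7] yaw cmd -0.04  open 21.15565900977863
t 16.07 Ftool xyz [-3.55 -4.58 -2.84]
```

View pics/scene5.png

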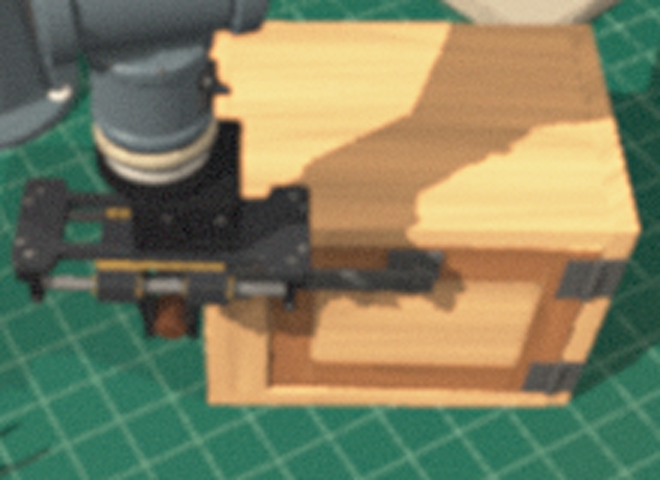

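View pics/top5.png

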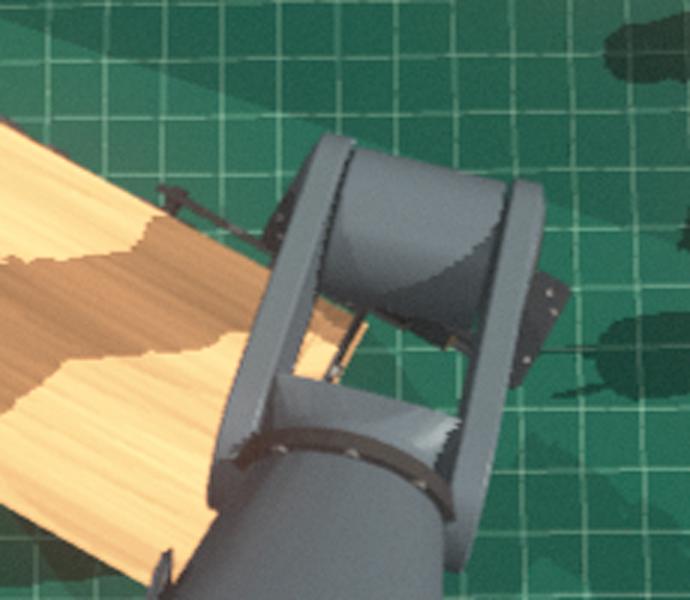

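```bash

python3 -m inch '{"dp":[[-0.3,-0.8,-0.6],[0,0,0],[0,0,0]],"yaw":[0,0,0]}' >/dev/null
python3 st.py 0 -0.0346 0.0
python3 -m inch '{"dp":[[0,0,0],[0,0,0],[0,0,0],[0,0,0],[0,0,0],[0,0,0]],"yaw":[0,0,0,0,0,0]}' 45
python3 st.py 0 -0.0346 0.0
```

```text
t 16.4167 pos [ 0.5017 -0.0152  0.1848] yaw ang -120.78 F [2.96 2.29 3.03] M [ 0.85 -0.72  0.15]
dp tool mm [-2.2  0.1  2.8] yaw cmd -0.01  open 20.898057297797273
t 16.42 Ftool xyz [-3.03 -3.48 -1.37]
time_s: 16.92
position: [0.5016, -0.016, 0.1846]
tcp_rot: [[-0.002, -0.512, -0.859], [0.0, -0.859, 0.512], [-1.0, 0.001, 0.001]]
force: [0.6, -0.2, -0.2]
opening: 0.503
t 16.9167 pos [ 0.5016 -0.016   0.1846] yaw ang -120.78 F [ 0.62 -0.18 -0.18] M [ 0.13  0.06 -0.03]
dp tool mm [-2.4 -0.6  3.1] yaw cmd -0.0  open 43.72237434123942
t 16.92 Ftool xyz [ 0.18 -0.16 -0.62]
```

Released cleanly with no residual force; now straight up and away, to look.

```bash

python3 -m inch '{"dp":[[-6,0,0],[-10,0,0],[-15,0,0],[-20,0,0],[-20,0,0],[-20,0,0],[-20,0,0],[-15,0,0],[0,0,0]],"yaw":[0,0,0,0,0,0,0,0,0]}'
python3 -m inch '{"dp":[[0,15,-10],[0,25,-10],[0,30,-10],[0,30,0],[0,30,0],[0,30,0],[0,30,0],[0,20,0],[0,10,0],[0,0,0],[0,0,0],[0,0,0],[0,0,0]],"yaw":[0,0,0,0,0,0,0,0,0,0,0,0,0]}'
python3 - <<'E'
from rig import bot
import cv2
for n in("scene","top"):
    c=bot.capture(n)["color"][:,:,::-1]; cv2.imwrite(f"pics/{n}6full.png",c)
    a=c[75:235,200:420] if n=="scene" else c[170:365,70:320]
    cv2.imwrite(f"pics/{n}6.png",cv2.resize(a,None,fx=3,fy=3,interpolation=cv2.INTER_CUBIC)[:600])
E
```

```text
time_s: 17.67
position: [0.5041, -0.0164, 0.3147]
tcp_rot: [[0.008, -0.512, -0.859], [-0.002, -0.859, 0.512], [-1.0, -0.002, -0.008]]
force: [0.9, -0.1, 0.2]
opening: 0.516
time_s: 18.75
position: [0.4159, -0.2191, 0.3108]
tcp_rot: [[-0.0, -0.51, -0.86], [0.001, -0.86, 0.51], [-1.0, -0.001, 0.0]]
force: [0.2, 0.8, -0.4]
opening: 0.519
```

View pics/scene6.png

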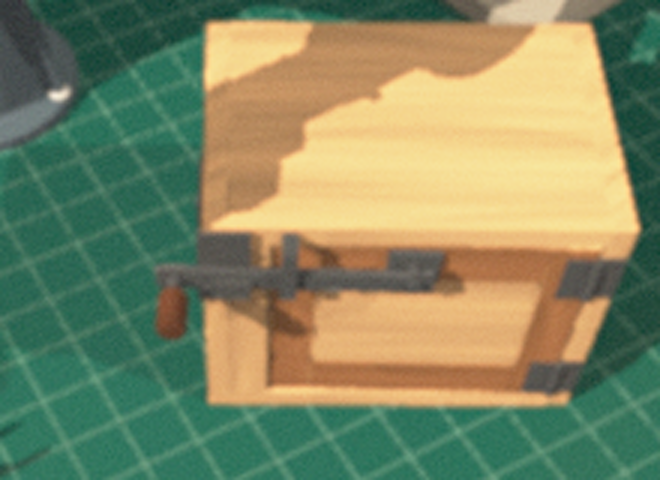

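View pics/top6.png

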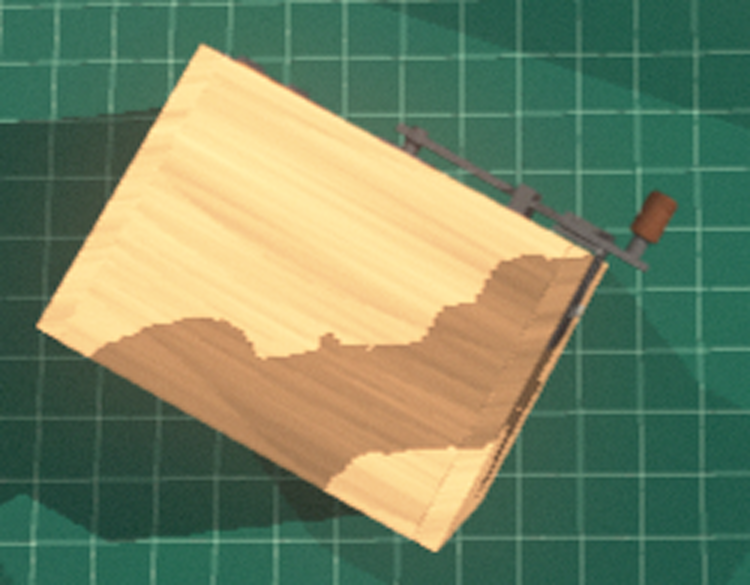

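View pics/scene6full.png

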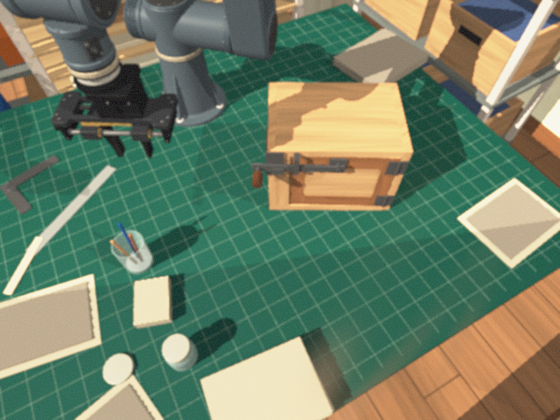

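The pictures show the door flush, with the bar level and lying across the catch inside the U (knob at about (257,177) in the scene view). The pot, book block and jar are at their starting pixels. I'm handing in now.

```bash
python3 - <<'E'
from rig import bot
s=bot.read_state(); print(s["time_s"],s["force"],abs(s["qvel"]).max()); print(bot.hand_in())
E
```

```text
18.85 [0.58335377 0.206635   0.17030168] 0.2166447273518232
the job is handed in; nothing more can be done
None
```

The cupboard door is shut and the latch bar has dropped level into the catch. I handed the job in at 18.9 s of the 64 s allowed, and hand-in reports no verdict.

- **Lift and swing:** I pinched the knob, raised it about 28 mm and swung the door home with the bar raised above the lip.
- **Finding the catch:** I pushed in with small steps until the bar touched the catch's back wall, at a door angle of about -0.030 rad. That puts the catch about 8 mm farther in than fully forward; the pictures had suggested 9–10 mm.
- **Force on the bar:** The resistance along the push rose from about 5.5 N (the spring buffer) to 7.0 N at first contact. I estimate 1.5–3 N on the catch during the feel. The interface gives no direct reading of that force.
- **Lowering:** I backed off slightly and lowered the bar in small steps. It went to level without catching on the lip. At level I pressed down with up to about 5 N, most likely on the bar's own stop. I backed this off to about 3 N before letting go.

**Last checks:** After I let go, the tool force was near zero. The pictures show the door flush, the bar level in the U, the gripper clear, and the jar, book block and pencil pot where they were. No check failed or disagreed beyond the 1–2 mm difference on the catch.

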